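# Clamp a cork grip blank square in a twin-screw press

### The job

Stand the cork grip blank home on the seat of the twin-screw press, sliding it in from the front so that its rod enters the slot of the blue bar, and let go of it. Then run the bar down onto the cork with the two orange wing knobs, alternately and a little at a time so that the bar never goes far out of level, and nip it up to about 100 N, felt as the knobs getting heavier, without crushing the cork. Leave the bar level, and do not disturb the spool, the jar and the red box.

Things in the scene. Friction and masses are not known exactly. Their poses are not given: they have to be found in the camera images.
- press: Fixed press for gluing cork grips: aluminium base plate 130 x 240 x 15 mm. Origin on the bench under the seat's centre; x to the back, y to its left, z up (plate: x -60 to +70, y -120 to +120 mm). The front, where blanks slide in, faces the robot. Two upright screws at y = +75 and -75 mm; their bearing blocks on the plate are 40 mm square, 14 mm high.
- seat (a point): Centre of the dark round seat mark on top of the base plate, 15 mm above the bench, midway between the screws; axes as the press. Two steel pins, 6 mm thick and 9 mm high, stand behind it at x = +16, y = +-13.5 mm: when the blank is home its foot washer touches both and its axis is over this point.
- bar: Blue pressure bar, 190 mm long (y), 44 deep (x), 14 thick, on both screws. Origin: middle of its underside, 97 to 100 mm above the bench at the start; axes as the press, up to 10 mrad out of level then. A slot 12 mm wide, with flared lips at the front, runs from the front edge to 5.5 mm behind the origin; the blank's rod goes in it. Over 45 mrad (2.6 deg) out of level the screws rack.
- bar_left_end (a point): Top of the bar's left end: 95 mm left (y) of its origin, 14 mm above its underside. The left screw lowers the bar at y = +75 mm by 3.18 mm per rad of its knob (20 mm per turn); 1 rad of one knob tilts the bar 21 mrad. The ends need not be level when the knobs have turned alike: watch the bar.
- bar_right_end (a point): Top of the bar's right end, 95 mm right of its origin, 14 mm above its underside. The right screw lowers the bar at y = -75 mm, 3.18 mm per rad of its knob.
- left_knob_grip (a point): Grip point of the orange wing knob, on the left screw's axis, 161 mm above the bench (it never rises or falls). x lies along the wing: 46 mm long, 12 thick, 32 high, its top 7 mm above this point; the black hub (30 mm across) tops out 23 mm below it. Clockwise from above lowers the bar; it stays where left, with turns to spare. Turning it takes 0.30 N m when free.
- right_knob_grip (a point): The same on the right screw. Pressure on the cork pushes both knobs back anticlockwise, each with 1.6 mN m per N: at 100 N tightening takes about 0.46 N m, loosening 0.14. With the knob held at rest its drag (up to 0.30 N m either way) is in the reading too; rocking it about 0.15 rad back and forth shows both limits, and their mean is the cork's push.
- blank: Grip blank: six cork rings 32 mm across on a steel rod of 8 mm, upright, 0.15 kg. Origin: centre of the underside (steel washer, 36 x 3 mm), z up. Its cork top lies 74 to 79 mm up, exactly where is not known. At 122 to 152 mm is a round beech handle, 16 mm thick: pinch it 135 mm up. Pressed, the cork yields 1 mm per 57 N: 90 N more per rad of either knob; crushed above 170 N.
- spool: Bystander: yellow thread spool, 42 mm across and 54 mm high, standing; origin at the centre of its underside.
- varnish: Bystander: amber varnish jar with a white cap, 48 mm across and 75 mm high, standing; origin at the centre of its underside.
- tip_box: Bystander: flat red box, 55 x 95 x 30 mm; origin at the centre of its underside.
There are look-alikes about, which are no part of the job. Of the things shaped like the blank, the cork one is meant.

How it is judged (in metres and radians):
On the way, in this order (a step that is already met when the one before it is completed fails the run):
1. the blank stands upright and home on the seat (within 5 mm), let go, with the bar not yet on it (horizontal distance between blank and seat below 0.005 m and z of blank in the frame of seat below 0.003 m and angle between blank's own z axis and vertical below 0.05 rad and contact force between the fingers and blank below 0.2 N and contact force between bar and blank below 20 N), for 0.2 s.
2. the bar bears on the cork with more than 75 N (contact force between bar and blank above 75 N), for 0.2 s.
At the end, for the whole second after the job is handed in: The blank stands upright on the seat, its axis within 5 mm of the seat's centre; the bar presses on it with 75 to 125 N and is level within 15 mrad (0.9 degrees, 2.2 mm between the screws); nothing is held (horizontal distance between blank and seat below 0.005 m and z of blank in the frame of seat below 0.003 m and angle between blank's own z axis and vertical below 0.05 rad and contact force between bar and blank between 75 and 125 N and angle between bar's own z axis and vertical below 0.015 rad); the robot touches nothing.
It fails at once if the bar goes more than 45 mrad (2.6 degrees) out of level (angle between bar's own z axis and vertical above 0.045 rad).
It fails at once if the cork is crushed: the bar presses with more than 170 N (contact force between bar and blank above 170 N).
It fails at once if a bystander is pushed more than 15 mm or knocked over (distance of any of spool, varnish, tip_box from where it was at the start of the episode above 0.015 m or angle between any of spool, varnish's own z axis and vertical above 0.4 rad).
It also fails if it takes over 72 s, if anything falls off the work surface, if the arm or the gripper's body presses on something with over 40 N, if the wrist force passes 120 N, or if a joint passes its speed limit or range.

### The arm

A 6-joint arm with a two-finger parallel gripper is mounted at the origin on the work surface. World frame = base frame: x ahead of the robot, y to its left, z up, the work surface at z = 0. Lengths are in m, angles in degrees, forces in N, time in s.
With the tool pointing down it reaches from about 0.4 to 0.825 m from the base axis. Payload 7 kg.
Tool frame: the origin (TCP) lies on the centre line of the jaws, within the pads' length; the fingertips stand 19 mm ahead of it and the grasp point (between the pads) is the TCP (r.tip_extent is the distance from the TCP to the fingertips, in m); z points along the fingers, y is the line along which they close (so a half turn about z gives the same grasp; the last joint's range is limited). The gripper opens to 88 mm and grips with 3 to 60 N. Pads are 19 mm wide; open, the fingers measure 130 mm over their backs; the gripper's body (78 mm by 193 mm) begins 47 mm behind the grasp point.
Start: joints at [87.038, 20.546, 0.682, 0, -70.136, -16.507], TCP at [0.225, 0.636, 0.246] pointing down, gripper open.
Joint ranges: [-176.03, 176.03], [-82.01, 121.73], [-58.28, 71.71], [-173.87, 95.51], [-174.79, -0.11], [-173.66, 173.66]. Speed limits (degrees/s): [136.94, 136.94, 172.46, 180, 180, 180].

### API

Orientations are given as [roll, pitch, yaw] about the fixed x, y, z axes, in that order (R = Rz(yaw) Ry(pitch) Rx(roll)).
In Python, from plant import r gives the robot as it stands. The module is installed in compiled form; this text tells all that it offers.
- The arm moves only by the tool jog_arm, never from a script. Its argument "deltas" is a list that holds one entry, the list of rows, each a list of 5 numbers: the opening, from -1 (shut) to 1 (fully open), then the shift along the world's x, y, z in cm, then the turn about the world's z in rad. In form: [[[claw, dx, dy, dz, turn], ...]]. A call has 1 to 8 rows; each row shifts and turns the commanded pose from where the row before left it; what a row does not reach is not made up. A row lasts 1/8 s, in which the tool goes at most 62.5 mm and 10.7 degrees, less where a joint would pass 70% of its speed; a pose out of reach is approached as far as the arm can. A call with a gripper value outside its range is refused whole. The fingers move at their own pace and stop on an object; "force" is the grip in N (left out, the last holds). Time passes only in rows, so rows that do not move let the fingers close. It gives the time, the measured TCP pose, the force, the opening and the grip force at its end, in the units of the state.
- r.get_state(): the state, without advancing time (a new reading comes with each control period).
- r.capture(name): name is "side" or "top"; returns the picture (400x640x3 uint8, blue, green, red); there is no depth.
- r.camera_info(name): a dict with "fx", "fy", "cx", "cy" (pixels), "view" (4x4, takes a point from world to camera coordinates). Camera axes: x right, y up, looking along -z (the intrinsics and any distortion apply to the point x, -y, -z); pixel columns grow to the right and rows downward; lengths in m; the calibration is good to about 2 mm. A picture is of the moment at which its call begins. camera_info takes no time and is no camera call.
- r.close_job(): hands the job in; it is judged then, once.
The state is a dict: "time_s": time; "joints": joint angles; "qd": joint speeds; "joint_torque": joint torques, N m; "tcp_pos": TCP position; "eef_rot": TCP orientation; "contact_force": force on the tool from outside, world axes, zero at the start; "moment": the same for the moment, N m; "gripper_width": finger opening in m; "gripper_force": force on a finger pad.
Only numpy, scipy, OpenCV 4.12 (cv2) and the standard library are available. Lean on these libraries where they do the work, as an engineer would, in place of code of your own. Each camera call takes 0.05 s, during which the arm holds its last target. There are 200 camera calls.

## Working session

There is one attempt and no reset: what is moved stays moved. The work goes in short steps, Python scripts to look and compute and a tool call to move; the robot and the scene stay as the last step left them, time stands still between calls to the robot, and variables do not carry over. Pictures are saved under pics/ and viewed, at most 10 in all, crops included, and the job is handed in when it is done.

Besides the shell and the picture viewer there is one more tool, called after "Emit:" as name([rows], argument=value, ...), one row to a line, values as JSON. jog_arm: Moves the arm, as the interface text tells. Its arguments: {"type":"object","properties":{"deltas":{"type":"array"},"force":{"type":"number"}},"required":["deltas"]}

```bash
mkdir -p pics
python3 - <<'E'
from plant import r
import cv2,numpy as np
for n in("side","top"):
    im=r.capture(n); cv2.imwrite(f"pics/{n}0.png",im); i=r.camera_info(n); print(n,{k:(np.round(v,4).tolist() if k=='view' else v) for k,v in i.items()})
s=r.get_state(); print(s)
E
```

```text
side {'fx': 439.48457001142566, 'fy': 439.48457001142566, 'cx': 315.1338989068447, 'cy': 202.31709869852625, 'view': [[0.9122, -0.4096, 0.0056, -0.5072], [0.2272, 0.5173, 0.8251, -0.2355], [-0.3409, -0.7514, 0.565, -0.7026], [0.0, 0.0, 0.0, 1.0]]}
top {'fx': 437.65538991017706, 'fy': 437.65538991017706, 'cx': 323.59970592515174, 'cy': 198.4402331293943, 'view': [[-0.0121, -0.9997, -0.0207, 0.048], [0.998, -0.0134, 0.0614, -0.5815], [-0.0616, -0.0199, 0.9979, -1.0395], [0.0, 0.0, 0.0, 1.0]]}
{'time_s': 0.1, 'joints': array([ 8.70351209e+01,  2.05892897e+01,  6.38306451e-01, -1.73998959e-02,
       -7.01353303e+01, -1.65065825e+01]), 'qd': array([ 0.00884203, -0.04033071,  0.08618126,  0.03747096,  0.04886618,
        0.0129515 ]), 'joint_torque': array([-6.71007692e-04, -5.84166527e+01,  2.93750560e+01,  7.01538071e+00,
        1.01177866e-02, -5.57557746e-05]), 'tcp_pos': array([0.22489471, 0.63599782, 0.24468986]), 'eef_rot': array([ 1.79912596e+02, -8.84254202e-03, -1.94773797e+01]), 'contact_force': array([ 0.48282804,  0.24029216, -0.33561328]), 'moment': array([-0.01470725, -0.04925825, -0.00023246]), 'gripper_force': 0.0, 'gripper_width': 0.08777799985338988}
```

View pics/side0.png

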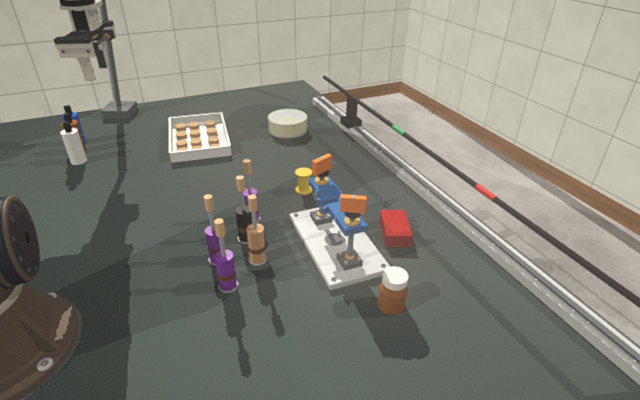

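View pics/top0.png

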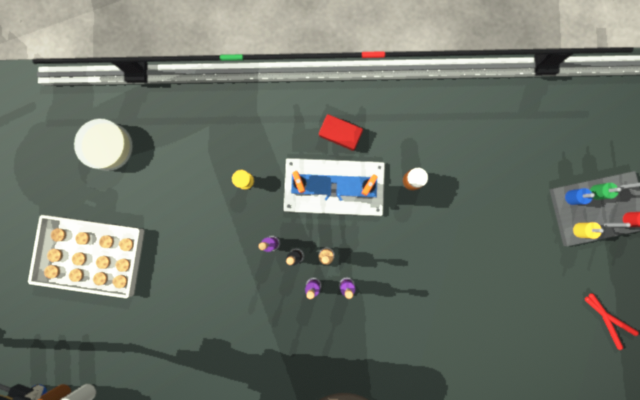

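The side view shows the cork blank at about (257,240), with its handle at (253,203), among purple and black look-alikes. The press is at about (340,235). In the top view the blank is near (326,257), the press spans (285-384,158-215), and the knobs are at (298,182) and (370,184).

```bash
cat > h.py <<'E'
from plant import r
import cv2,numpy as np
I={n:r.camera_info(n) for n in("side","top")}
def proj(n,P):
    i=I[n];V=np.array(i['view']);p=V[:3,:3]@np.array(P,float)+V[:3,3]
    return np.array([i['cx']+i['fx']*p[0]/-p[2], i['cy']+i['fy']*-p[1]/-p[2]])
def ray(n,uv):
    i=I[n];V=np.array(i['view']);R=V[:3,:3]
    d=np.array([(uv[0]-i['cx'])/i['fx'],-(uv[1]-i['cy'])/i['fy'],-1.]);return -R.T@V[:3,3],R.T@d
def onz(n,uv,z):
    o,d=ray(n,uv);return o+d*(z-o[2])/d[2]
def tri(us,ut):
    (a,d),(b,e)=ray('side',us),ray('top',ut)
    s=np.linalg.lstsq(np.c_[d,-e],b-a,rcond=None)[0];p,q=a+d*s[0],b+e*s[1]
    return (p+q)/2,np.linalg.norm(p-q)
def blobs(im,lo,hi,roi,amin=15):
    x0,y0,x1,y1=roi;h=cv2.cvtColor(im,cv2.COLOR_BGR2HSV);m=cv2.inRange(h,lo,hi)
    k=np.zeros_like(m);k[y0:y1,x0:x1]=m[y0:y1,x0:x1]
    n,l,st,c=cv2.connectedComponentsWithStats(k)
    return [(np.round(c[j],1).tolist(),st[j].tolist()) for j in range(1,n) if st[j,4]>=amin],l
E
python3 - <<'E'
from h import *
s=cv2.imread('pics/side0.png');t=cv2.imread('pics/top0.png')
for n,im,roi in(('side',s,(190,140,430,330)),('top',t,(220,110,440,310))):
    print(n,'orange');[print(b) for b in blobs(im,(5,150,90),(16,255,255),roi)[0]]
    print('blue');[print(b) for b in blobs(im,(100,100,40),(118,255,255),roi)[0]]
    print('cork');[print(b) for b in blobs(im,(8,60,90),(20,149,255),roi)[0]]
a=cv2.resize(s[150:300,230:430],None,fx=4,fy=4,interpolation=cv2.INTER_CUBIC)
b=cv2.resize(t[150:300,230:430],None,fx=4,fy=4,interpolation=cv2.INTER_CUBIC)
cv2.imwrite('pics/s1.png',a);cv2.imwrite('pics/t1.png',b)
E
```

```text
side orange
([321.3, 164.6], [312, 154, 19, 22, 273])
([353.1, 203.3], [341, 195, 26, 18, 375])
blue
([330.2, 198.5], [309, 176, 43, 54, 618])
([319.0, 198.7], [317, 197, 6, 4, 15])
([362.4, 222.0], [360, 216, 7, 10, 36])
cork
([195.6, 143.6], [191, 140, 10, 9, 81])
([213.1, 142.6], [208, 140, 11, 7, 58])
([327.9, 159.4], [322, 153, 10, 18, 36])
([313.2, 162.8], [311, 157, 10, 14, 25])
([246.8, 166.3], [242, 159, 10, 16, 122])
([239.8, 182.8], [235, 175, 10, 17, 134])
([321.6, 180.6], [315, 175, 14, 10, 72])
([208.4, 202.3], [203, 194, 12, 18, 161])
([252.4, 203.0], [247, 194, 11, 18, 146])
([359.0, 195.6], [353, 195, 14, 4, 16])
([363.9, 208.3], [357, 199, 10, 15, 27])
([319.5, 213.9], [317, 211, 7, 6, 21])
([349.2, 211.6], [343, 210, 13, 3, 16])
([352.1, 221.3], [345, 216, 15, 10, 85])
([219.4, 226.9], [214, 218, 12, 19, 183])
([255.8, 242.7], [246, 223, 20, 41, 602])
([349.4, 256.5], [345, 253, 10, 7, 46])
([391.4, 299.9], [377, 282, 31, 33, 684])
top orange
([300.9, 182.9], [297, 172, 7, 20, 36])
([407.3, 183.3], [403, 174, 13, 16, 74])
([367.2, 187.1], [363, 179, 10, 16, 45])
blue
([334.1, 184.8], [301, 175, 68, 25, 1082])
([293.9, 188.0], [292, 178, 8, 16, 52])
([372.7, 192.4], [367, 184, 10, 13, 54])
cork
([409.7, 179.4], [403, 170, 18, 19, 44])
([296.9, 180.2], [294, 177, 7, 7, 22])
([370.5, 183.9], [368, 181, 7, 6, 16])
([262.1, 245.9], [258, 242, 10, 9, 46])
([326.0, 256.0], [318, 248, 16, 17, 157])
([290.4, 259.9], [286, 256, 9, 10, 41])
([348.5, 293.8], [345, 289, 9, 10, 37])
([310.1, 294.5], [306, 290, 8, 10, 37])
```

View pics/s1.png

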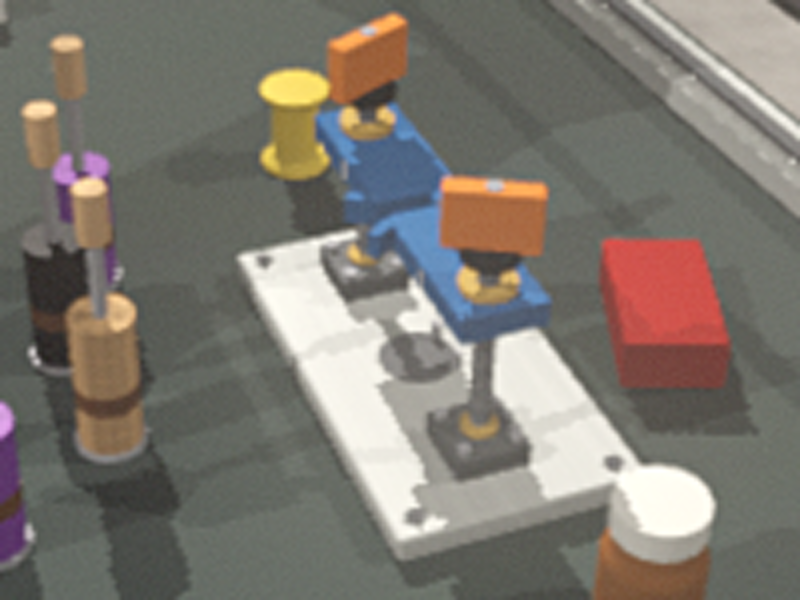

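View pics/t1.png

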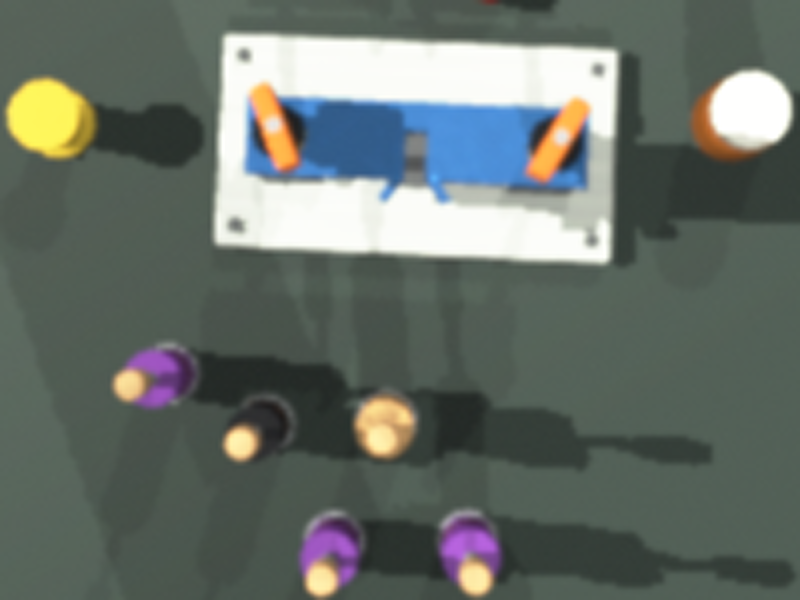

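The crops show the blank's handle top at side (90,186) and top (382,440). The knob centre dots are at side (369,30) and (494,186), and at top (275,131) and (562,137). The seat mark is at side (420,357), and the slot is at top (415,150). The wings are angled about ±20-30° from the press x axis.

Run:
```python
from h import *
c=lambda u,v:((u+.5)/4-.5+230,(v+.5)/4-.5+150)
def T(n,a,b):
    p,e=tri(c(*a),c(*b));print(n,p.round(4),'gap',round(e,4));return p
T('handle top',(90,186),(382,438))
L=T('knobL',(369,30),(275,131));R=T('knobR',(494,186),(562,137))
d=L-R;print('press yaw from knobs',np.degrees(np.arctan2(-d[0],d[1])),np.linalg.norm(d),'mid',(L+R)/2)
print('plate corners top:')
t=cv2.imread('pics/top0.png')
P=[onz('top',c(*q),.015) for q in((222,33),(617,48),(610,264),(215,243))]
print(np.round(P,4)); print('side edges', [np.round(onz('side',c(*q),.015),4) for q in((240,258),(402,545),(640,468))])
print('seat side',onz('side',c(420,357),.015).round(4),'top slot end z.113',onz('top',c(415,134),.111).round(4))
print('blank washer side (110,440)',onz('side',c(110,436),.003).round(4),'cork top ctr top z.077',onz('top',c(385,424),.077).round(4), 'side',onz('side',c(103,313),.077).round(4))
# wing direction
for n,a,b in(('L',(263,86),(287,170)),('R',(580,100),(540,180))):
    a,b=[onz('top',c(*q),.168) for q in(a,b)];v=a-b;print('wing',n,np.degrees(np.arctan2(v[1],v[0])),np.linalg.norm(v),((a+b)/2).round(4))
for n,a in(('spool',(45,115)),('black',(240,442)),('purpleL',(130,384)),('pB',(320,578)),('pC',(475,576))):
    print(n,onz('top',c(*a),.152 if n!='spool' else .054).round(3))
# bar ends top: front-left/right corner, side view vs top
T('bar right front top',(468,333),(587,189))
```

```text
handle top [0.4465 0.0363 0.1533] gap 0.0003
knobL [0.6081 0.0888 0.1718] gap 0.003
knobR [ 0.6015 -0.059   0.1699] gap 0.0004
press yaw from knobs -2.555827259943895 0.14800824730278492 mid [0.60475168 0.01489517 0.17088127]
plate corners top:
[[ 0.6829  0.1334  0.015 ]
 [ 0.67   -0.107   0.015 ]
 [ 0.5389 -0.1001  0.015 ]
 [ 0.5546  0.1386  0.015 ]]
side edges [array([0.5546, 0.1366, 0.015 ]), array([ 0.5406, -0.1011,  0.015 ]), array([ 0.6677, -0.1012,  0.015 ])]
seat side [0.6081 0.0172 0.015 ] top slot end z.113 [0.61   0.0167 0.111 ]
blank washer side (110,440) [0.4452 0.0369 0.003 ] cork top ctr top z.077 [0.4487 0.0358 0.077 ] side [0.4483 0.0408 0.077 ]
wing L 15.38626017822272 0.04572227060124536 [0.6087 0.0897 0.168 ]
wing R -27.444645375267548 0.04658486622982569 [ 0.6003 -0.0582  0.168 ]
spool [0.63  0.234 0.054]
black [0.445 0.111 0.152]
purpleL [0.476 0.168 0.152]
pB [0.374 0.069 0.152]
pC [ 0.375 -0.011  0.152]
bar right front top [ 0.5798 -0.0783  0.109 ] gap 0.0031
```

Emit:
jog_arm([
  [[0, 1.6, -4.3, 0, 0.02], [0, 1.6, -4.3, 0, 0.02], [0, 1.6, -4.3, 0, 0.02], [0, 1.6, -4.3, 0, 0.02], [0, 1.6, -4.3, 0, 0.02], [0, 1.6, -4.3, 0, 0.02], [0, 1.6, -4.3, 0, 0.02], [0, 1.6, -4.3, 0, 0.02]],
], force=25)

```text
time_s: 1.1
tcp_pos: [0.3531, 0.2908, 0.2454]
eef_rot: [180.0, 0.0, -10.2]
contact_force: [0.3, 0.5, 0.5]
gripper_width: 0.0438
gripper_force: 0.0
```

Emit:
jog_arm([
  [[0, 1.6, -4.3, 0, 0.02], [0, 1.6, -4.3, 0, 0.02], [0, 1.6, -4.3, 0, 0.02], [0, 1.6, -4.3, 0, 0.02], [0, 1.6, -4.3, 0, 0.02], [0, 1.4, -4.1, 0, 0.02], [0, 0, 0, 0, 0], [0, 0, 0, 0, 0]],
])

```text
time_s: 2.1
tcp_pos: [0.4468, 0.0363, 0.2453]
eef_rot: [180.0, 0.0, -3.5]
contact_force: [0.7, -0.2, 0.1]
gripper_width: 0.0437
gripper_force: 0.0
```

Aligned above the handle. Descending to z = 0.135, then closing.

Emit:
jog_arm([
  [[0, 0, 0, -3, 0], [0, 0, 0, -3, 0], [0, 0, 0, -3, 0], [0, 0, 0, -2, 0], [0, 0, 0, 0, 0], [-1, 0, 0, 0, 0], [-1, 0, 0, 0, 0], [-1, 0, 0, 0, 0]],
])

```text
time_s: 3.1
tcp_pos: [0.4473, 0.0366, 0.1362]
eef_rot: [-180.0, -0.1, -3.4]
contact_force: [0.3, 0.4, 0.3]
gripper_width: 0.0192
gripper_force: 0.0
```

Emit:
jog_arm([
  [[-1, 0, 0, 0, 0], [-1, 0, 0, 0, 0]],
])

```text
time_s: 3.35
tcp_pos: [0.4474, 0.0365, 0.1361]
eef_rot: [-180.0, -0.1, -3.4]
contact_force: [-1.0, 0.4, 4.3]
gripper_width: 0.0158
gripper_force: 25.0
```

Run:
```python
from h import *
s=r.get_state();print(s['tcp_pos'],s['gripper_width'],s['gripper_force'],s['contact_force'])
a=r.capture('side');b=r.capture('top')
z=lambda im,x,y:cv2.resize(im[y:y+150,x:x+100],None,fx=4,fy=4,interpolation=cv2.INTER_CUBIC)
cv2.imwrite('pics/g.png',np.hstack([z(a,210,140),z(b,280,150)]))
```

```text
[0.44744588 0.03650532 0.13611225] 0.015784039477789356 25.000627040863037 [-1.0024799   0.37058389  4.26178353]
```

View pics/g.png

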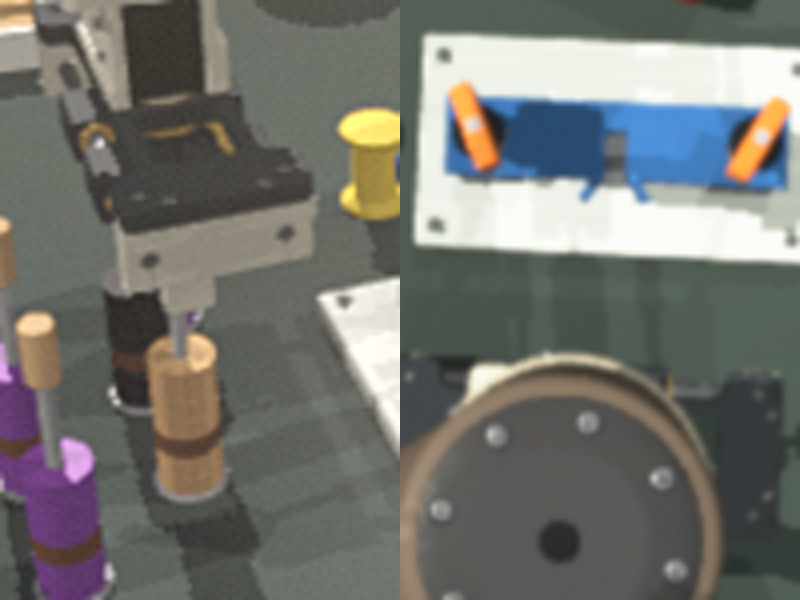

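The cork blank is gripped and upright at side crop (185,420). In the top crop the slot mouth is at about (615,185). I'll lift it just over plate height and bring it in front of the slot.

Emit:
jog_arm([
  [[-1, 0, 0, 0.8, 0], [-1, 0, 0, 0.85, 0], [-1, 1.0, -0.3, 0, 0], [-1, 2.3, -0.5, 0, 0], [-1, 2.3, -0.5, 0, 0], [-1, 2.3, -0.3, 0, 0.005], [-1, 0, 0, 0, 0], [-1, 0, 0, 0, 0]],
])

```text
time_s: 4.45
tcp_pos: [0.5256, 0.02, 0.1514]
eef_rot: [180.0, 0.1, -3.2]
contact_force: [-0.8, -0.6, -1.3]
gripper_width: 0.0153
gripper_force: 25.0
```

Run:
```python
from h import *
s=r.get_state();print(s['tcp_pos'],s['eef_rot'],s['contact_force'],s['moment'])
a=r.capture('side')
z=lambda im,x,y:cv2.resize(im[y:y+140,x:x+160],None,fx=5,fy=4,interpolation=cv2.INTER_CUBIC)
cv2.imwrite('pics/g2.png',z(a,250,150))
```

```text
[0.52556772 0.02003868 0.15144386] [ 1.79979164e+02  7.54338083e-02 -3.17857379e+00] [-0.7709456  -0.55518923 -1.33609572] [-2.96293531e-02  5.49311189e-05 -5.82613192e-02]
```

View pics/g2.png

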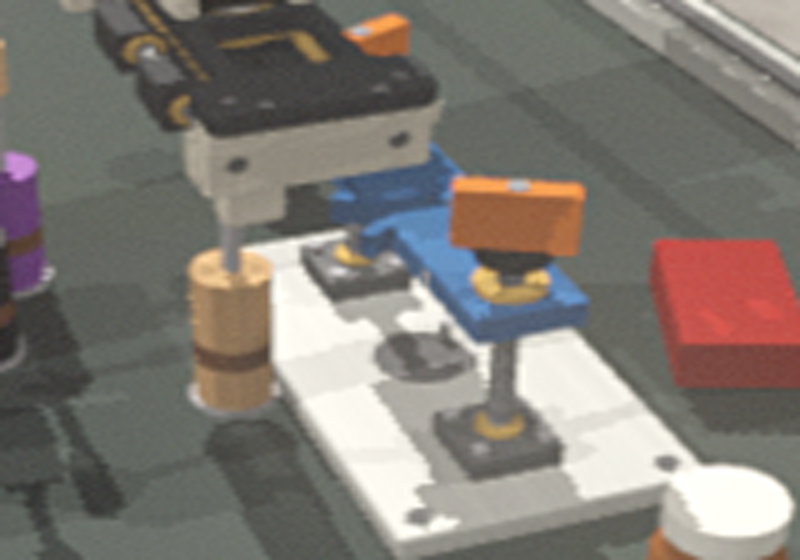

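The blank hangs upright in front of the plate (washer at crop (235,395)), level with its top. I'll raise it 1 mm and slide in.

Emit:
jog_arm([
  [[-1, 0, 0, 0.12, 0], [-1, 0, 0, 0, 0], [-1, 1, -0.06, 0, 0], [-1, 1, -0.05, 0, 0], [-1, 1, -0.06, 0, 0], [-1, 1, -0.05, 0, 0], [-1, 0, 0, 0, 0]],
])

```text
time_s: 5.38
tcp_pos: [0.5667, 0.0181, 0.1529]
eef_rot: [180.0, 0.0, -3.2]
contact_force: [0.4, -0.7, -2.4]
gripper_width: 0.0155
gripper_force: 25.0
```

Emit:
jog_arm([
  [[-1, 1, -0.06, 0, 0], [-1, 1, -0.05, 0, 0], [-1, 0.6, -0.04, 0, 0], [-1, 0, 0, 0, 0], [-1, 0, 0, 0, 0]],
])

```text
time_s: 6.0
tcp_pos: [0.5918, 0.0166, 0.1531]
eef_rot: [180.0, 0.0, -3.1]
contact_force: [-0.1, -0.8, -2.5]
gripper_width: 0.0153
gripper_force: 25.0
```

Emit:
jog_arm([
  [[-1, 0.4, -0.02, 0, 0], [-1, 0.4, -0.02, 0, 0], [-1, 0.2, -0.01, 0, 0], [-1, 0.2, -0.01, 0, 0], [-1, 0, 0, 0, 0]],
])

```text
time_s: 6.62
tcp_pos: [0.6041, 0.016, 0.1532]
eef_rot: [180.0, 0.0, -3.1]
contact_force: [0.3, -0.8, -1.1]
gripper_width: 0.0157
gripper_force: 25.0
```

Run:
```python
from h import *
s=r.get_state();print(s['tcp_pos'],s['eef_rot'],s['contact_force'],s['moment'])
```

```text
[0.60411256 0.01604666 0.15320727] [ 1.79998546e+02  4.44479018e-06 -3.14487184e+00] [ 0.32551817 -0.79142663 -1.09535312] [-0.02549125 -0.00517051 -0.00191442]
```

Emit:
jog_arm([
  [[-1, 0.15, -0.01, -0.05, 0], [-1, 0.15, -0.01, -0.05, 0], [-1, 0, 0, 0, 0]],
])

```text
time_s: 7.0
tcp_pos: [0.6071, 0.0159, 0.1522]
eef_rot: [180.0, 0.0, -3.1]
contact_force: [0.0, 0.2, -2.2]
gripper_width: 0.0152
gripper_force: 25.0
```

Emit:
jog_arm([
  [[-1, 0.12, 0, 0, 0], [-1, 0, 0, 0, 0]],
])

```text
time_s: 7.25
tcp_pos: [0.608, 0.0159, 0.1522]
eef_rot: [180.0, 0.0, -3.1]
contact_force: [-0.2, 1.0, -2.2]
gripper_width: 0.0152
gripper_force: 25.0
```

Emit:
jog_arm([
  [[-1, 0.12, 0, 0, 0], [-1, 0, 0, 0, 0]],
])

```text
time_s: 7.5
tcp_pos: [0.6091, 0.0158, 0.1521]
eef_rot: [180.0, 0.0, -3.1]
contact_force: [-1.0, 0.0, -1.2]
gripper_width: 0.0151
gripper_force: 25.0
```

Emit:
jog_arm([
  [[-1, 0.12, 0, 0, 0], [-1, 0, 0, 0, 0]],
])

```text
time_s: 7.75
tcp_pos: [0.61, 0.0158, 0.1521]
eef_rot: [180.0, 0.1, -3.1]
contact_force: [-4.9, 0.9, -0.4]
gripper_width: 0.0151
gripper_force: 25.0
```

Contact with the pins (Fx −5 N). Easing off and lowering to the plate.

Emit:
jog_arm([
  [[-1, -0.05, 0, -0.05, 0], [-1, 0, 0, -0.05, 0], [-1, 0, 0, 0, 0]],
])

```text
time_s: 8.12
tcp_pos: [0.61, 0.0159, 0.1514]
eef_rot: [180.0, 0.0, -3.1]
contact_force: [-4.4, 0.8, 1.6]
gripper_width: 0.0157
gripper_force: 25.0
```

Run:
```python
from h import *
s=r.get_state();print(s['tcp_pos'],s['eef_rot'],s['contact_force'],s['moment'])
a=r.capture('side')
cv2.imwrite('pics/g3.png',cv2.resize(a[150:290,270:410],None,fx=5,fy=4,interpolation=cv2.INTER_CUBIC))
```

```text
[0.61000211 0.0158682  0.15143844] [ 1.79999269e+02  4.29010182e-04 -3.13624162e+00] [-4.4006845   0.79869142  1.5711082 ] [0.43054961 1.79264778 0.0479979 ]
```

View pics/g3.png

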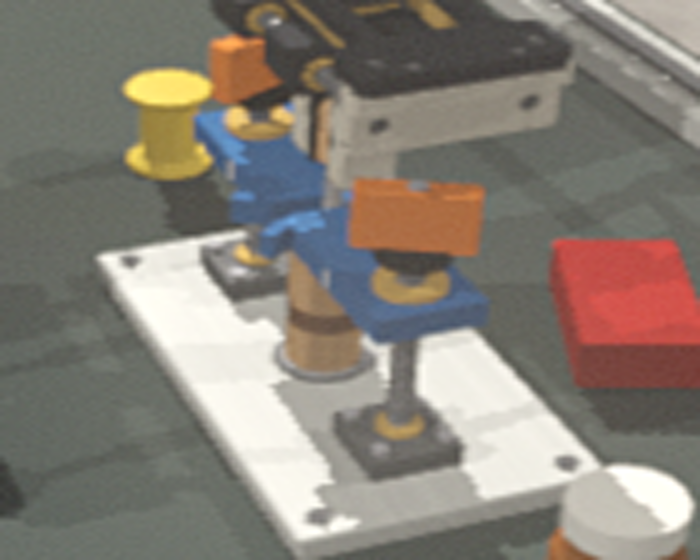

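The blank stands on the seat mark (washer at crop (325,360)) with its rod in the slot. Releasing and rising.

Emit:
jog_arm([
  [[-0.8, 0, 0, 0, 0], [-0.3, 0, 0, 0, 0], [-0.3, 0, 0, 0, 0], [-0.3, 0, 0, 0, 0], [-0.3, 0, 0, 1.5, 0], [-0.3, 0, 0, 2.5, 0], [-0.3, 0, 0, 4, 0], [-0.3, 0, 0, 0, 0]],
])

```text
time_s: 9.18
tcp_pos: [0.6123, 0.0162, 0.2362]
eef_rot: [-179.9, -0.4, -3.1]
contact_force: [0.7, 0.4, -0.2]
gripper_width: 0.0307
gripper_force: 0.0
```

Emit:
jog_arm([
  [[0, -4, 0, 3, 0], [0, -6, 0, 3, 0], [0, -6, 0, 0, 0], [0, 0, 0, 0, 0]],
])

```text
time_s: 9.68
tcp_pos: [0.451, 0.0154, 0.2908]
eef_rot: [-179.9, -0.2, -3.1]
contact_force: [0.7, 0.7, 0.7]
gripper_width: 0.0437
gripper_force: 0.0
```

Run:
```python
from h import *
s=r.get_state();print(s['tcp_pos'],s['time_s'])
a=r.capture('side');b=r.capture('top')
z=lambda im,x,y:cv2.resize(im[y:y+120,x:x+100],None,fx=4,fy=5,interpolation=cv2.INTER_CUBIC)
cv2.imwrite('pics/side_r.png',a);cv2.imwrite('pics/top_r.png',b)
cv2.imwrite('pics/g4.png',np.hstack([z(a,300,145),z(b,283,145)]))
```

```text
[0.45099422 0.01537405 0.29080758] 9.675
```

View pics/g4.png

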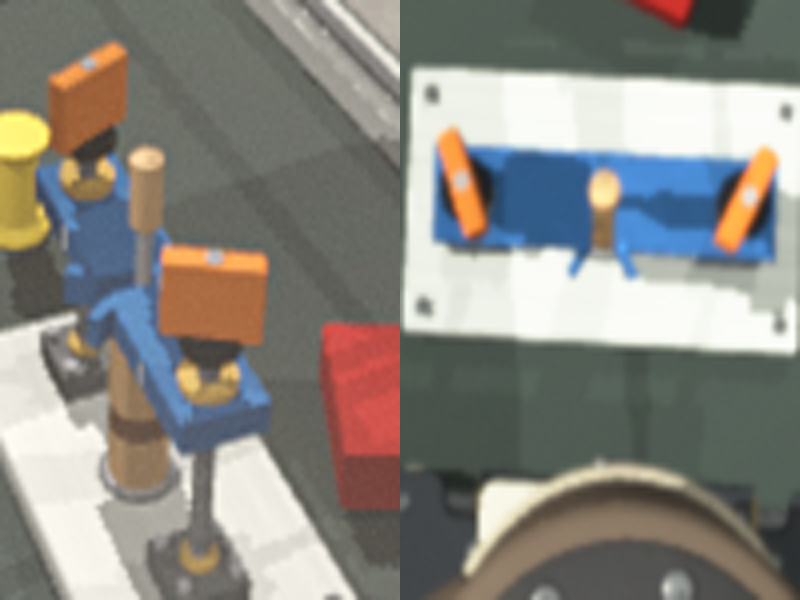

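The blank stands free with its handle top at side crop (147,157) and its rod in the slot at top crop (603,190). The knobs are untouched. Next I'll measure the bar level from its front lower edge.

```bash
cat >> h.py <<'E'
TH=np.radians(-3.1);S=np.array([.6065,.0162])
def W(x,y,z): return np.array([S[0]+x*np.cos(TH)-y*np.sin(TH),S[1]+x*np.sin(TH)+y*np.cos(TH),z])
def level(im,dbg=0,lo=.075,hi=.125):
    h=im.astype(np.float32);f=np.clip(h[...,0]-h[...,2],-50,200)  # blue minus red
    zs=np.arange(lo,hi,.0004);Y=[];Z=[]
    for y in list(range(-92,-22,3))+list(range(26,93,3)):
        p=np.array([proj('side',W(-.022,y/1000,z)) for z in zs],np.float32)
        v=cv2.remap(f,p[:,0].reshape(1,-1),p[:,1].reshape(1,-1),cv2.INTER_LINEAR)[0]
        k=np.where(v>45)[0]          # first run of >=6 mm blue, from below
        for a in k:
            if a>0 and v[a-1]<=45 and a+12<len(v) and (v[a:a+12]>45).all():
                Y.append(y/1000);Z.append(zs[a-1]+.0004*(45-v[a-1])/(v[a]-v[a-1]));break
    Y,Z=np.array(Y),np.array(Z);g=np.ones(len(Y),bool)
    for _ in range(5):
        c=np.polyfit(Y[g],Z[g],1);e=Z-np.polyval(c,Y);g=abs(e)<max(.0012,1.5*np.median(abs(e)))
    if dbg:print(list(zip((Y*1e3).astype(int).tolist(),(Z*1e3).round(1).tolist())))
    return 'mid z %.1f mm, tilt %.1f mrad (+ = left high), n %d, rms %.2f'%(c[1]*1e3,c[0]*1e3,g.sum(),1e3*e[g].std())
E
python3 - <<'E'
from h import *
print(level(cv2.imread('pics/side0.png'),1));s=cv2.imread('pics/side_r.png');print(level(s,1))
p=onz('side',(300+147/4-.4,145+157/5-.4),.167);print('blank handle',p,tri((336.4,176),(283+203/4-.4,145+183/5-.4)),'seat',S)
E
```

```text
[(-92, 112.6), (-89, 110.4), (-86, 109.9), (-83, 110.0), (-80, 109.8), (-77, 109.7), (-74, 109.8), (-71, 110.3), (-68, 109.6), (-65, 109.2), (-62, 110.6), (-59, 109.6), (-56, 109.4), (-53, 111.0), (-50, 112.3), (-47, 111.4), (-44, 110.0), (-41, 108.8), (-38, 109.9), (-35, 109.7), (-32, 108.5), (-29, 109.9), (-26, 108.8), (-23, 109.1), (26, 100.9), (29, 98.7), (32, 96.6), (35, 95.0), (38, 93.5), (41, 91.7), (44, 90.7), (47, 90.0), (50, 112.4), (53, 111.3), (56, 109.9), (59, 107.7), (62, 104.6), (65, 103.9), (68, 106.8), (71, 105.7), (74, 106.8), (77, 106.8), (80, 107.2), (83, 106.1), (86, 104.9), (89, 105.6)]
mid z 108.2 mm, tilt -25.5 mrad (+ = left high), n 29, rms 0.57
[(-92, 112.5), (-89, 109.8), (-86, 109.8), (-83, 110.1), (-80, 109.9), (-77, 110.0), (-74, 109.8), (-71, 110.3), (-68, 109.7), (-65, 108.8), (-62, 110.7), (-59, 110.0), (-56, 109.3), (-53, 111.2), (-50, 112.3), (-47, 111.3), (-44, 109.9), (-41, 108.0), (-38, 110.0), (-35, 109.8), (-32, 108.3), (-29, 107.6), (-26, 106.2), (-23, 108.8), (26, 101.3), (29, 98.9), (32, 96.8), (35, 95.1), (38, 93.6), (41, 92.1), (44, 91.2), (47, 112.6), (50, 112.6), (53, 111.6), (56, 110.8), (59, 110.7), (62, 110.9), (65, 111.9), (68, 111.6), (71, 111.5), (74, 111.1), (77, 111.7), (80, 111.7), (83, 111.2), (86, 111.0), (89, 111.5)]
mid z 110.6 mm, tilt 10.4 mrad (+ = left high), n 28, rms 0.41
blank handle [0.60707088 0.01820943 0.167     ] (array([0.60770544, 0.01725721, 0.16744861]), np.float64(0.0018294855378825625)) seat [0.6065 0.0162]
```

```bash
python3 - <<'E'
s=open('h.py').read()
s=s.replace("f=np.clip(h[...,0]-h[...,2],-50,200)  # blue minus red","f=100*(h[...,0]-h[...,2])/(h.sum(2)+20)  # shadow-proof blueness")
s=s.replace("45","TB").replace("dbg=0,","dbg=0,TB=17,")
open('h.py','w').write(s)
E
python3 - <<'E'
from h import *
for n in('side0','side_r'):
    im=cv2.imread(f'pics/{n}.png');
    for tb in(12,17,22):print(tb,level(im,tb==17,tb))
im=cv2.imread('pics/side_r.png').astype(float)
for y in(-.08,-.05,.07,.085):
    print(y,[tuple(int(k) for k in im[tuple(np.round(proj('side',W(-.022,y,z))).astype(int)[::-1])]) for z in np.arange(.086,.118,.004)])
E
```

```text
12 mid z 105.3 mm, tilt -5.4 mrad (+ = left high), n 25, rms 0.64
[(-92, 115.3), (-89, 113.9), (-86, 113.9), (-83, 113.1), (-80, 114.1), (-77, 114.0), (-74, 114.3), (-71, 114.2), (-68, 114.6), (-65, 115.1), (-62, 114.0), (-59, 113.4), (-56, 113.8), (-53, 114.2), (-50, 114.4), (-47, 112.9), (-44, 112.6), (-41, 113.4), (-38, 112.8), (-35, 112.1), (-32, 112.7), (-29, 112.7), (-26, 113.0), (-23, 112.0), (26, 103.6), (29, 101.0), (32, 98.4), (35, 97.0), (38, 95.4), (41, 93.8), (44, 113.7), (47, 115.1), (50, 114.1), (53, 112.8), (56, 111.4), (59, 109.7), (62, 108.3), (65, 110.8), (68, 109.0), (71, 106.2), (74, 108.3), (77, 108.3), (80, 108.0), (83, 106.4), (86, 107.1), (89, 110.0)]
17 mid z 111.3 mm, tilt -40.2 mrad (+ = left high), n 30, rms 0.54Traceback (most recent call last):
  File "<stdin>", line 4, in <module>
  File "h.py", line 35, in level
    c=np.polyfit(Y[g],Z[g],1);e=Z-np.polyval(c,Y);g=abs(e)<max(.0012,1.5*np.median(abs(e)))
    raise TypeError("expected non-empty vector for x")
TypeError: expected non-empty vector for x
```

Run:
```python
from h import *
im=cv2.imread('pics/side_r.png').astype(float)
for y in(-.085,-.05,.035,.05,.07,.085):
    print(y);print([tuple(int(k) for k in im[tuple(np.round(proj('side',W(-.022,y,z))).astype(int)[::-1])]) for z in np.arange(.086,.124,.004)])
print(proj('side',W(-.022,.095,.112)),proj('side',W(-.022,-.095,.112)))
```

```text
-0.085
[(129, 131, 136), (144, 147, 150), (193, 202, 204), (190, 190, 190), (155, 144, 136), (125, 97, 83), (127, 101, 86), (174, 131, 96), (190, 144, 104), (189, 143, 102)]
-0.05
[(91, 119, 142), (92, 122, 146), (91, 119, 146), (100, 112, 131), (116, 114, 121), (141, 135, 132), (141, 136, 139), (173, 134, 99), (191, 144, 101), (191, 143, 100)]
0.035
[(123, 98, 78), (120, 93, 76), (119, 95, 78), (138, 104, 81), (181, 133, 94), (121, 93, 76), (124, 95, 76), (129, 98, 80), (137, 103, 81), (148, 109, 80)]
0.05
[(103, 88, 78), (142, 116, 98), (104, 105, 100), (98, 101, 98), (138, 132, 129), (139, 135, 136), (145, 139, 137), (176, 134, 101), (179, 134, 93), (180, 133, 93)]
0.07
[(83, 91, 90), (94, 102, 99), (85, 91, 90), (79, 94, 98), (85, 123, 138), (92, 70, 59), (92, 72, 63), (137, 104, 80), (169, 124, 88), (169, 126, 87)]
0.085
[(69, 140, 164), (85, 190, 218), (80, 183, 211), (98, 202, 232), (93, 100, 104), (90, 71, 63), (112, 84, 68), (144, 104, 75), (175, 127, 87), (115, 113, 107)]
[308.15163271 179.05188987] [345.41771534 231.40140858]
```

```bash
python3 - <<'E'
s=open('h.py').read();i=s.index('def level')
s=s[:i]+'''def level(im,dbg=0,lo=.088,hi=.122):
    # bar's front top edge: strongest rise of blue-minus-red going up the front face
    h=cv2.GaussianBlur(im.astype(np.float32),(3,3),0);f=h[...,0]-h[...,2]
    zs=np.arange(lo,hi,.0005);Y=[];Z=[]
    for y in list(range(-90,-22,3))+list(range(47,91,3)):
        p=np.array([proj('side',W(-.022,y/1000,z)) for z in zs],np.float32)
        v=cv2.remap(f,p[:,0].reshape(1,-1),p[:,1].reshape(1,-1),cv2.INTER_LINEAR)[0]
        d=v[8:]-v[:-8];k=np.where(d>.7*d.max())[0];k=k[abs(k-d.argmax())<8]
        Y.append(y/1000);Z.append((zs[4:-4][k]*d[k]).sum()/d[k].sum())
    Y,Z=np.array(Y),np.array(Z)
    l,rr=np.median(Z[Y>0]),np.median(Z[Y<0]);yl,yr=np.median(Y[Y>0]),np.median(Y[Y<0])
    t=(l-rr)/(yl-yr)
    if dbg:print(list(zip((Y*1e3).astype(int).tolist(),(Z*1e3).round(1).tolist())))
    return 'top edge L %.1f R %.1f mid %.1f mm, tilt %.1f mrad (+ = left high)'%(l*1e3,rr*1e3,1e3*(rr-t*yr),t*1e3)
'''
open('h.py','w').write(s)
E
python3 - <<'E'
from h import *
for n in('side0','side_r'): print(level(cv2.imread(f'pics/{n}.png'),1))
E
```

```text
[(-90, 113.8), (-87, 113.0), (-84, 102.0), (-81, 101.5), (-78, 100.7), (-75, 113.0), (-72, 102.5), (-69, 101.8), (-66, 103.0), (-63, 103.0), (-60, 102.0), (-57, 101.5), (-54, 114.1), (-51, 113.2), (-48, 112.0), (-45, 110.0), (-42, 107.4), (-39, 101.7), (-36, 100.0), (-33, 98.5), (-30, 113.3), (-27, 113.2), (-24, 112.1), (47, 113.5), (50, 112.7), (53, 111.5), (56, 110.5), (59, 109.0), (62, 100.2), (65, 108.0), (68, 106.2), (71, 104.2), (74, 102.9), (77, 101.5), (80, 103.7), (83, 102.6), (86, 101.5), (89, 100.0)]
top edge L 104.2 R 103.0 mid 103.6 mm, tilt 9.5 mrad (+ = left high)
[(-90, 101.5), (-87, 101.0), (-84, 101.7), (-81, 100.8), (-78, 99.3), (-75, 97.9), (-72, 96.5), (-69, 100.4), (-66, 101.2), (-63, 101.2), (-60, 100.5), (-57, 99.3), (-54, 99.2), (-51, 113.2), (-48, 112.0), (-45, 110.0), (-42, 105.0), (-39, 101.2), (-36, 100.0), (-33, 99.3), (-30, 101.0), (-27, 101.0), (-24, 100.2), (47, 113.2), (50, 112.3), (53, 111.2), (56, 110.5), (59, 109.3), (62, 109.6), (65, 108.4), (68, 106.2), (71, 104.5), (74, 103.0), (77, 101.5), (80, 103.9), (83, 102.8), (86, 101.5), (89, 100.0)]
top edge L 106.2 R 101.0 mid 103.4 mm, tilt 42.1 mrad (+ = left high)
```

```bash
python3 - <<'E'
s=open('h.py').read();i=s.index('def level')
s=s[:i]+'''def level(im,dbg=0,lo=.075,hi=.125):
    # front face seen along its vertical lines: bottom = where blueness starts, top = where it turns bright
    h=im.astype(np.float32);f=100*(h[...,0]-h[...,2])/(h.sum(2)+1);g=h[...,0]-h[...,2]
    zs=np.arange(lo,hi,.0004);out={}
    for side,ys in(('L',range(64,93,2)),('R',range(-90,-63,2))):
        B=[];T=[]
        for y in ys:
            p=np.array([proj('side',W(-.022,y/1000,z)) for z in zs],np.float32)
            s=lambda q:cv2.remap(q,p[:,0].reshape(1,-1),p[:,1].reshape(1,-1),cv2.INTER_LINEAR)[0]
            v,b=s(f)>6,s(g)
            a=next((k for k in range(1,len(v)-20) if not v[k-1] and v[k:k+20].all()),None)
            if a is None: continue
            B.append(zs[a]); w=b[a+18:a+60]; th=(b[a+6:a+18].mean()+np.percentile(w,90))/2
            k=np.where(w>th)[0]; T.append(zs[a+18+k[0]])
        out[side]=(np.median(B)*1e3,np.median(T)*1e3,len(B))
        if dbg:print(side,np.round(1e3*np.array(B),1).tolist(),np.round(1e3*np.array(T),1).tolist())
    l,q=out['L'],out['R']
    return 'bottom L %.1f R %.1f tilt %.1f mrad; top L %.1f R %.1f tilt %.1f (+ = left high)'%(l[0],q[0],(l[0]-q[0])/.155,l[1],q[1],(l[1]-q[1])/.155)
'''
open('h.py','w').write(s)
E
python3 - <<'E'
from h import *
for n in('side0','side_r'): print(level(cv2.imread(f'pics/{n}.png'),1))
E
```

```text
L [99.0, 98.6, 101.4, 103.8, 103.4, 103.4, 103.4, 103.8, 104.6, 105.0, 104.2, 103.8, 103.0, 102.2] [113.0, 113.0, 112.2, 113.4, 113.8, 113.4, 113.4, 113.4, 113.8, 114.2, 113.4, 112.6, 111.8, 111.0]
R [102.6, 102.6, 102.6, 102.6, 102.6, 102.2, 101.8, 102.2, 102.6, 103.0, 102.6, 103.0, 103.0, 103.4] [113.4, 113.0, 113.4, 113.0, 112.6, 113.0, 113.4, 113.4, 113.4, 113.4, 113.0, 113.4, 114.2, 114.2]
bottom L 103.4 R 102.6 tilt 5.2 mrad; top L 113.4 R 113.4 tilt 0.0 (+ = left high)
L [100.6, 99.4, 105.0, 105.4, 104.6, 104.6, 105.8, 105.8, 106.2, 106.2, 105.4, 104.6, 103.8, 104.2] [113.0, 113.0, 113.8, 113.8, 113.4, 113.4, 114.6, 114.2, 114.2, 113.8, 113.0, 112.6, 112.2, 111.8]
R [102.2, 102.2, 102.2, 102.2, 102.2, 101.4, 101.0, 100.6, 101.0, 101.4, 101.4, 101.0, 101.8, 102.6] [113.4, 113.0, 113.8, 113.0, 113.0, 113.0, 113.4, 113.4, 113.0, 113.0, 112.6, 113.0, 113.8, 114.2]
bottom L 104.8 R 101.6 tilt 20.6 mrad; top L 113.4 R 113.0 tilt 2.6 (+ = left high)
```

Emit:
jog_arm([
  [[0, 4, 1.9, 0, 0.08], [0, 4, 1.9, 0, 0.08], [0, 4, 1.9, -2, 0.08], [0, 3.9, 1.8, -2, 0.083], [0, 0, 0, -3, 0], [0, 0, 0, 0, 0]],
], force=60)

```text
time_s: 10.52
tcp_pos: [0.6127, 0.0904, 0.2153]
eef_rot: [179.9, 0.4, 15.3]
contact_force: [0.6, 0.1, 0.2]
gripper_width: 0.0437
gripper_force: 0.0
```

Emit:
jog_arm([
  [[0, 0, 0, -3, 0], [0, 0, 0, -2.8, 0], [0, 0, 0, 0, 0], [-1, 0, 0, 0, 0], [-1, 0, 0, 0, 0], [-1, 0, 0, 0, 0], [-1, 0, 0, 0, 0]],
])

```text
time_s: 11.4
tcp_pos: [0.6134, 0.0924, 0.1622]
eef_rot: [-179.9, -0.1, 15.4]
contact_force: [-1.8, 7.0, 0.7]
gripper_width: 0.0118
gripper_force: 59.6
```

```bash
cat > st.py <<'E'
from plant import r
s=r.get_state();print('t',s['time_s'],'tcp',s['tcp_pos'].round(4),'yaw %.1f'%s['eef_rot'][2],'F',s['contact_force'].round(1),'M',s['moment'].round(3),'w',round(s['gripper_width'],4),'g',round(s['gripper_force'],1),'j6 %.0f'%s['joints'][5])
E
python3 st.py
```

```text
t 11.4 tcp [0.6134 0.0924 0.1622] yaw 15.4 F [-1.8  7.   0.7] M [ 2.203  0.677 -0.013] w 0.0118 g 59.6 j6 79
```

Emit:
jog_arm([
  [[-1, -0.05, 0.05, 0, -0.15], [-1, -0.05, 0.05, 0, -0.15], [-1, 0, 0, 0, -0.15], [-1, 0, 0, 0, -0.15], [-1, 0, 0, 0, -0.15], [-1, 0, 0, 0, -0.15], [-1, 0, 0, 0, -0.15], [-1, 0, 0, 0, -0.15]],
])

```text
time_s: 12.4
tcp_pos: [0.6121, 0.0891, 0.1621]
eef_rot: [179.8, -0.2, -53.7]
contact_force: [-0.3, -12.8, 4.4]
gripper_width: 0.0117
gripper_force: 59.5
```

```bash
python3 st.py
```

```text
t 12.4 tcp [0.6121 0.0891 0.1621] yaw -53.7 F [ -0.3 -12.8   4.4] M [-4.48  -0.17   0.304] w 0.0117 g 59.5 j6 10
```

Emit:
jog_arm([
  [[0, 0, 0, 0, 0], [0, 0, 0, 0, 0], [0, 0, 0, 3, 0.1], [0, -0.2, -3, 3, 0.12], [0, -0.3, -6, 0, 0.12], [0, -0.3, -6, 0, 0.12], [0, 0, 0, 0, 0], [0, 0, 0, 0, 0]],
])

```text
time_s: 13.4
tcp_pos: [0.6043, -0.058, 0.2213]
eef_rot: [-180.0, -0.0, -27.1]
contact_force: [0.4, 1.0, 0.4]
gripper_width: 0.0438
gripper_force: 0.0
```

```bash
python3 st.py
```

```text
t 13.4 tcp [ 0.6043 -0.058   0.2213] yaw -27.1 F [0.4 1.  0.4] M [ 0.031 -0.003 -0.003] w 0.0438 g 0.0 j6 50
```

Emit:
jog_arm([
  [[0, 0, -0.15, -3, 0], [0, 0, 0, -2.9, 0], [0, 0, 0, 0, 0], [-1, 0, 0, 0, 0], [-1, 0, 0, 0, 0], [-1, 0, 0, 0, 0], [-1, 0, 0, 0, 0]],
])

```text
time_s: 14.28
tcp_pos: [0.6043, -0.06, 0.1629]
eef_rot: [-180.0, -0.0, -27.1]
contact_force: [-1.5, -0.3, 2.9]
gripper_width: 0.0124
gripper_force: 59.5
```

```bash
python3 st.py
```

```text
t 14.275 tcp [ 0.6043 -0.06    0.1629] yaw -27.1 F [-1.5 -0.3  2.9] M [-0.177  0.564 -0.832] w 0.0124 g 59.5 j6 50
```

Emit:
jog_arm([
  [[-1, 0, 0, 0, -0.15], [-1, 0, 0, 0, -0.15], [-1, 0, 0, 0, -0.15], [-1, 0, 0, 0, -0.15], [-1, 0, 0, 0, -0.15], [-1, 0, 0, 0, -0.15], [-1, 0, 0, 0, -0.15], [-1, 0, 0, 0, -0.15]],
])

```text
time_s: 15.28
tcp_pos: [0.6013, -0.0616, 0.1629]
eef_rot: [179.7, -0.2, -96.1]
contact_force: [-11.5, -6.3, 11.3]
gripper_width: 0.0117
gripper_force: 59.8
```

```bash
python3 st.py
```

```text
t 15.275 tcp [ 0.6013 -0.0616  0.1629] yaw -96.1 F [-11.5  -6.3  11.3] M [-1.77   4.245  0.329] w 0.0117 g 59.8 j6 -19
```

Emit:
jog_arm([
  [[-1, -0.1, -0.05, 0, -0.14], [-1, 0, 0, 0, -0.14], [-1, 0, 0, 0, -0.14], [-1, 0, 0, 0, -0.14], [-1, 0, 0, 0, -0.14]],
])

```text
time_s: 15.9
tcp_pos: [0.5993, -0.0606, 0.1629]
eef_rot: [179.8, -0.3, -136.2]
contact_force: [-18.0, 3.3, 16.5]
gripper_width: 0.0118
gripper_force: 59.9
```

```bash
python3 st.py
```

```text
t 15.9 tcp [ 0.5993 -0.0606  0.1629] yaw -136.2 F [-18.    3.3  16.5] M [1.539 6.14  0.312] w 0.0118 g 59.9 j6 -59
```

Emit:
jog_arm([
  [[0, 0, 0, 0, 0], [0, 0, 0, 0, 0], [0, 0, 0, 3, 0.1], [0, 0, 3, 3, 0.18], [0, 0.4, 6, 0, 0.18], [0, 0.5, 6, 0, 0.18], [0, 0, 0, 0, 0.18], [0, 0, 0, 0, 0.18]],
])

```text
time_s: 16.9
tcp_pos: [0.6125, 0.0911, 0.222]
eef_rot: [-180.0, -0.0, -78.1]
contact_force: [-0.2, 0.6, 0.2]
gripper_width: 0.0438
gripper_force: 0.0
```

Emit:
jog_arm([
  [[0, 0, 0, 0, 0.18], [0, 0, 0, 0, 0.18], [0, 0, 0, 0, 0.08], [0, 0, 0, 0, 0]],
])

```text
time_s: 17.4
tcp_pos: [0.6124, 0.0899, 0.2221]
eef_rot: [-180.0, -0.0, -53.4]
contact_force: [0.1, -0.3, 0.4]
gripper_width: 0.0441
gripper_force: 0.0
```

```bash
python3 st.py
```

```text
t 17.4 tcp [0.6124 0.0899 0.2221] yaw -53.4 F [ 0.1 -0.3  0.4] M [ 0.043 -0.026  0.   ] w 0.0441 g 0.0 j6 10
```

Emit:
jog_arm([
  [[0, -0.35, -0.1, -3, 0], [0, 0, 0, -2.9, 0], [0, 0, 0, 0, 0], [-1, 0, 0, 0, 0], [-1, 0, 0, 0, 0], [-1, 0, 0, 0, 0], [-1, 0, 0, 0, 0]],
])

```text
time_s: 18.27
tcp_pos: [0.6108, 0.0903, 0.1641]
eef_rot: [-179.7, -0.0, -53.4]
contact_force: [4.5, 4.3, 0.9]
gripper_width: 0.0116
gripper_force: 60.0
```

```bash
python3 st.py
```

```text
t 18.275 tcp [0.6108 0.0903 0.1641] yaw -53.4 F [4.5 4.3 0.9] M [ 1.357 -1.369  0.22 ] w 0.0116 g 60.0 j6 10
```

Emit:
jog_arm([
  [[-1, 0, 0, 0, -0.15], [-1, 0, 0, 0, -0.15], [-1, 0, 0, 0, -0.15], [-1, 0, 0, 0, -0.15], [-1, 0, 0, 0, -0.15], [-1, 0, 0, 0, -0.15], [-1, 0, 0, 0, -0.1]],
])

```text
time_s: 19.15
tcp_pos: [0.6094, 0.0901, 0.1641]
eef_rot: [-179.9, 0.1, -110.8]
contact_force: [-0.6, 5.1, 2.2]
gripper_width: 0.0117
gripper_force: 60.0
```

```bash
python3 st.py
```

```text
t 19.15 tcp [0.6094 0.0901 0.1641] yaw -110.8 F [-0.6  5.1  2.2] M [1.718 0.138 0.368] w 0.0117 g 60.0 j6 -47
```

Emit:
jog_arm([
  [[-1, 0, 0, 0, 0.08], [-1, 0, 0, 0, 0.08]],
])

```text
time_s: 19.4
tcp_pos: [0.6096, 0.09, 0.1641]
eef_rot: [-179.9, 0.1, -101.4]
contact_force: [1.9, 4.3, 1.0]
gripper_width: 0.0117
gripper_force: 60.0
```

```bash
python3 st.py
```

```text
t 19.4 tcp [0.6096 0.09   0.1641] yaw -101.4 F [1.9 4.3 1. ] M [ 1.462 -0.436 -0.225] w 0.0117 g 60.0 j6 -38
```

Emit:
jog_arm([
  [[-1, 0, 0, 0, -0.08], [-1, 0, 0, 0, -0.08], [-1, 0, 0, 0, -0.05]],
])

```text
time_s: 19.77
tcp_pos: [0.6094, 0.0901, 0.1641]
eef_rot: [-179.9, 0.1, -113.6]
contact_force: [-0.9, 4.4, 2.5]
gripper_width: 0.012
gripper_force: 60.0
```

```bash
python3 st.py
```

```text
t 19.775 tcp [0.6094 0.0901 0.1641] yaw -113.6 F [-0.9  4.4  2.5] M [1.75  0.172 0.375] w 0.012 g 60.0 j6 -50
```

Cork contact is felt at about 47 N (0.375 upper limit less 0.30 drag). Moving to the right knob.

Emit:
jog_arm([
  [[0, 0, 0, 0, 0], [0, 0, 0, 0, 0], [0, 0, 0, 3, -0.1], [0, -0.2, -3, 3, -0.1], [0, -0.4, -6, 0, -0.1], [0, -0.35, -6.05, 0, -0.094], [0, 0, 0, 0, 0], [0, 0, 0, 0, 0]],
])

```text
time_s: 20.78
tcp_pos: [0.599, -0.0621, 0.2231]
eef_rot: [180.0, -0.0, -136.1]
contact_force: [-0.5, 0.3, 0.1]
gripper_width: 0.044
gripper_force: 0.0
```

```bash
python3 st.py; python3 -c "
from h import *
a=r.capture('side');cv2.imwrite('pics/side_m.png',a);print(level(a,1))"
```

```text
t 20.775 tcp [ 0.599  -0.0621  0.2231] yaw -136.1 F [-0.5  0.3  0.1] M [ 0.096 -0.108 -0.065] w 0.044 g 0.0 j6 -59
L [92.2, 92.2, 92.2, 92.6, 92.2, 94.2, 95.0, 94.6, 95.8, 96.2, 95.8, 95.8, 95.4, 94.6] [105.8, 105.8, 105.0, 104.6, 105.0, 105.8, 106.2, 106.2, 105.8, 106.2, 105.8, 105.0, 104.2, 103.4]
R [95.4, 95.8, 95.4, 95.8, 95.4, 96.2, 97.0, 96.2, 95.8, 95.4, 95.4, 95.0, 95.4, 95.0] [107.8, 107.4, 107.4, 107.0, 107.0, 106.6, 108.2, 107.4, 107.0, 107.8, 108.2, 108.2, 107.4, 107.4]
bottom L 94.6 R 95.4 tilt -5.2 mrad; top L 105.8 R 107.4 tilt -10.3 (+ = left high)
```

The bar reads about 8 mrad low on the left, which agrees with the knob counts. Gripping the right knob and tightening.

Emit:
jog_arm([
  [[0, 0.1, 0.15, -3, 0], [0, 0, 0, -2.9, 0], [0, 0, 0, 0, 0], [-1, 0, 0, 0, 0], [-1, 0, 0, 0, 0], [-1, 0, 0, 0, 0], [-1, 0, 0, 0, 0]],
])

```text
time_s: 21.7
tcp_pos: [0.6, -0.0597, 0.1649]
eef_rot: [180.0, 0.0, -136.1]
contact_force: [-1.4, 1.5, 2.4]
gripper_width: 0.0115
gripper_force: 60.0
```

Emit:
jog_arm([
  [[-1, 0, 0, 0, -0.12], [-1, 0, 0, 0, -0.12], [-1, 0, 0, 0, -0.12]],
])

```text
time_s: 22.08
tcp_pos: [0.5997, -0.0592, 0.1649]
eef_rot: [179.9, 0.0, -156.9]
contact_force: [-4.4, 7.0, 6.6]
gripper_width: 0.0118
gripper_force: 60.2
```

```bash
python3 st.py
```

```text
t 22.075 tcp [ 0.5997 -0.0592  0.1649] yaw -156.9 F [-4.4  7.   6.6] M [2.698 1.67  0.487] w 0.0118 g 60.2 j6 -80
```

Emit:
jog_arm([
  [[-1, 0, 0, 0, 0.08], [-1, 0, 0, 0, 0.08], [-1, 0, 0, 0, 0]],
])

```text
time_s: 22.45
tcp_pos: [0.5998, -0.0594, 0.1649]
eef_rot: [179.9, 0.0, -147.5]
contact_force: [-4.4, 5.6, 5.0]
gripper_width: 0.0116
gripper_force: 60.0
```

```bash
python3 st.py
```

```text
t 22.45 tcp [ 0.5998 -0.0594  0.1649] yaw -147.5 F [-4.4  5.6  5. ] M [1.985 1.266 0.117] w 0.0116 g 60.0 j6 -70
```

Emit:
jog_arm([
  [[-1, 0, 0, 0, -0.08], [-1, 0, 0, 0, -0.08], [-1, 0, 0, 0, 0]],
])

```text
time_s: 22.82
tcp_pos: [0.5997, -0.0591, 0.1649]
eef_rot: [179.9, 0.0, -156.8]
contact_force: [-4.4, 6.1, 5.7]
gripper_width: 0.0116
gripper_force: 60.0
```

```bash
python3 st.py
```

```text
t 22.825 tcp [ 0.5997 -0.0591  0.1649] yaw -156.8 F [-4.4  6.1  5.7] M [2.46  1.552 0.176] w 0.0116 g 60.0 j6 -80
```

Emit:
jog_arm([
  [[-1, 0, 0, 0, 0.08], [-1, 0, 0, 0, 0.08]],
])

```text
time_s: 23.08
tcp_pos: [0.5998, -0.0594, 0.1649]
eef_rot: [179.9, 0.0, -147.4]
contact_force: [-3.0, 4.2, 4.0]
gripper_width: 0.0113
gripper_force: 60.0
```

```bash
python3 st.py
```

```text
t 23.075 tcp [ 0.5998 -0.0594  0.1649] yaw -147.4 F [-3.   4.2  4. ] M [ 1.802  1.273 -0.152] w 0.0113 g 60.0 j6 -70
```

Emit:
jog_arm([
  [[-1, 0, 0, 0, -0.08], [-1, 0, 0, 0, -0.08]],
])

```text
time_s: 23.32
tcp_pos: [0.5997, -0.0591, 0.1649]
eef_rot: [179.9, 0.0, -156.9]
contact_force: [-4.4, 7.0, 5.9]
gripper_width: 0.0116
gripper_force: 60.2
```

```bash
python3 st.py
```

```text
t 23.325 tcp [ 0.5997 -0.0591  0.1649] yaw -156.9 F [-4.4  7.   5.9] M [2.63  1.623 0.45 ] w 0.0116 g 60.2 j6 -80
```

The rock gives about 95-100 N on the right knob. Releasing and cross-checking with the left knob.

Emit:
jog_arm([
  [[0, 0, 0, 0, 0], [0, 0, 0, 0, 0], [0, 0, 0, 3, 0.1], [0, 0.2, 3, 3, 0.13], [0, 0.4, 6, 0, 0.13], [0, 0.35, 6, 0, 0.13], [0, 0, 0, 0, 0.13], [0, 0, 0, 0, 0.13]],
])

```text
time_s: 24.32
tcp_pos: [0.6097, 0.0908, 0.224]
eef_rot: [180.0, -0.0, -113.4]
contact_force: [0.5, 0.3, 0.4]
gripper_width: 0.0437
gripper_force: 0.0
```

Emit:
jog_arm([
  [[0, 0, 0, 0, 0], [0, 0, 0, 0, 0]],
])

```text
time_s: 24.58
tcp_pos: [0.6097, 0.0896, 0.2242]
eef_rot: [-180.0, -0.0, -113.9]
contact_force: [0.1, -0.5, -0.3]
gripper_width: 0.044
gripper_force: 0.0
```

```bash
python3 st.py; python3 -c "
from h import *
a=r.capture('side');cv2.imwrite('pics/side_m2.png',a);print(level(a))"
```

```text
t 24.575 tcp [0.6097 0.0896 0.2242] yaw -113.9 F [ 0.1 -0.5 -0.3] M [ 0.043 -0.03  -0.022] w 0.044 g 0.0 j6 -50
bottom L 94.6 R 94.4 tilt 1.3 mrad; top L 105.8 R 106.4 tilt -3.9 (+ = left high)
```

Emit:
jog_arm([
  [[0, 0, 0.05, -3, 0], [0, 0, 0, -2.9, 0], [0, 0, 0, 0, 0], [-1, 0, 0, 0, 0], [-1, 0, 0, 0, 0], [-1, 0, 0, 0, 0], [-1, 0, 0, 0, 0]],
])

```text
time_s: 25.5
tcp_pos: [0.6096, 0.0906, 0.1659]
eef_rot: [-180.0, 0.0, -113.8]
contact_force: [-0.8, 0.9, 2.0]
gripper_width: 0.0116
gripper_force: 60.0
```

Emit:
jog_arm([
  [[-1, 0, 0, 0, 0.08], [-1, 0, 0, 0, 0.08]],
])

```text
time_s: 25.75
tcp_pos: [0.6097, 0.0906, 0.1659]
eef_rot: [-180.0, 0.0, -104.5]
contact_force: [-2.3, -0.1, 1.9]
gripper_width: 0.0116
gripper_force: 60.0
```

```bash
python3 st.py
```

```text
t 25.75 tcp [0.6097 0.0906 0.1659] yaw -104.5 F [-2.3 -0.1  1.9] M [ 0.335  0.545 -0.152] w 0.0116 g 60.0 j6 -41
```

Emit:
jog_arm([
  [[-1, 0, 0, 0, -0.08], [-1, 0, 0, 0, -0.08]],
])

```text
time_s: 26.0
tcp_pos: [0.6096, 0.0906, 0.1659]
eef_rot: [-180.0, 0.0, -113.9]
contact_force: [-2.1, 1.4, 4.1]
gripper_width: 0.0114
gripper_force: 60.0
```

```bash
python3 st.py
```

```text
t 26.0 tcp [0.6096 0.0906 0.1659] yaw -113.9 F [-2.1  1.4  4.1] M [0.628 0.915 0.432] w 0.0114 g 60.0 j6 -50
```

The left knob agrees at about 90-95 N. I'll add a small nudge, then release and retreat.

Emit:
jog_arm([
  [[-1, 0, 0, 0, -0.05], [-1, 0, 0, 0, 0], [0, 0, 0, 0, 0], [0, 0, 0, 0, 0], [0, 0, 0, 3, 0], [0, 0, 0, 4, 0], [0, -3, 0, 3, 0], [0, -6, 0, 0, 0]],
])

```text
time_s: 27.0
tcp_pos: [0.5211, 0.0908, 0.2668]
eef_rot: [-179.8, 0.1, -116.7]
contact_force: [-1.4, 1.9, -1.3]
gripper_width: 0.0436
gripper_force: 0.0
```

Emit:
jog_arm([
  [[0, -6, -4, 0, 0], [0, 0, -3, 0, 0], [0, 0, 0, 0, 0]],
])

```text
time_s: 27.38
tcp_pos: [0.4672, 0.0245, 0.2658]
eef_rot: [-179.9, 0.1, -116.7]
contact_force: [0.9, 0.2, -0.7]
gripper_width: 0.0439
gripper_force: 0.0
```

```bash
python3 st.py; python3 -c "
from h import *
a=r.capture('side');b=r.capture('top');print(level(a,1))
z=lambda im,x,y:cv2.resize(im[y:y+120,x:x+100],None,fx=4,fy=5,interpolation=cv2.INTER_CUBIC)
cv2.imwrite('pics/end.png',np.hstack([z(a,300,145),z(b,283,145)]))"
```

```text
t 27.375 tcp [0.4672 0.0245 0.2658] yaw -116.7 F [ 0.9  0.2 -0.7] M [ 0.091 -0.146 -0.018] w 0.0439 g 0.0 j6 -54
L [92.6, 93.0, 93.0, 93.8, 94.6, 96.6, 97.0, 96.6, 97.8, 97.8, 97.0, 97.0, 96.6, 96.6] [105.4, 105.4, 105.0, 105.4, 105.4, 106.2, 106.6, 106.2, 106.2, 106.2, 105.4, 105.0, 104.6, 103.8]
R [94.2, 93.8, 93.4, 95.4, 95.4, 95.4, 95.0, 95.0, 95.4, 95.0, 94.6, 94.2, 94.2, 93.8] [106.6, 106.6, 106.6, 106.6, 106.2, 105.8, 105.8, 106.2, 107.0, 107.0, 106.6, 106.6, 106.6, 106.6]
bottom L 96.6 R 94.8 tilt 11.6 mrad; top L 105.4 R 106.6 tilt -7.7 (+ = left high)
```

View pics/end.png

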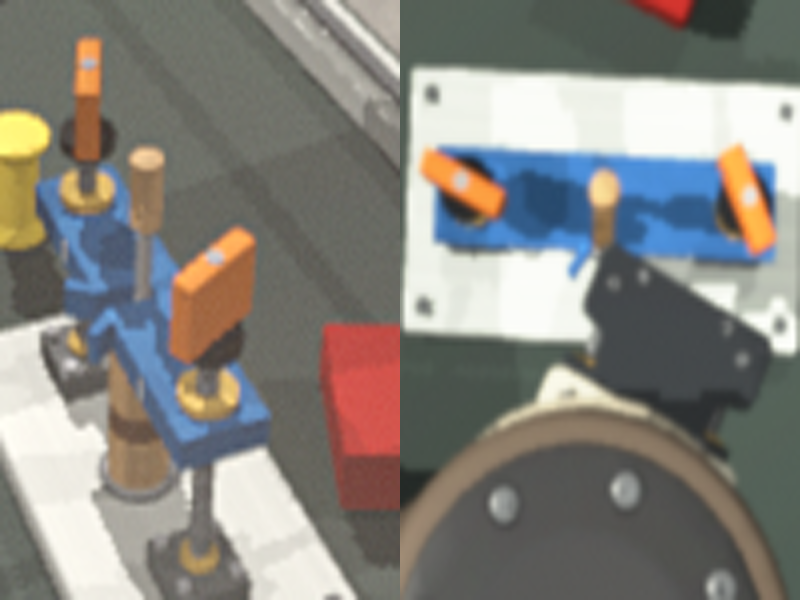

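The blank stands home and upright (washer at side crop (140,475)). The bar is down and level within measurement, and nothing else has moved. Handing in.

```bash
python3 -c "
from plant import r
print(r.close_job())"
```

```text
the job is handed in; nothing more can be done
None
```

I handed the job in at 27 s, with no verdict returned: the cork blank stands home on the seat and let go, nipped at an estimated 95–100 N (from rocking both knobs). The bar is level within about 8 mrad by its top edge, though the less reliable bottom-edge reading gave about 12, and the spool and red box look undisturbed (the jar was out of the last picture).

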